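Pack parts boxes into the bench stop's corner

TASK

Line up the three parts boxes against the steel stop square on the bench, sliding them, never lifting or tipping them: first one low box into the inside corner, its long side along the long bar, then the other low box the same way round against the first, and last the tall box against that. Press each one firmly home (a few newtons) before you bring the next, so that the row is square and touches the long bar without gaps; the stop square only stands on the bench, so do not shove it out of place, and leave the other things alone.

Things in the scene. Friction and masses are not known exactly. Their poses are not given: they have to be found in the camera images.
- stop_square: L-shaped steel stop, bars 25 mm thick, 40 mm high; 4 kg, loose: held by friction alone, slides at some 20 N (half that at the far end). Origin: inside corner, at bench level. Long bar's inner face: plane x = 0, from y = 0 to -415 mm; short arm's inner face: plane y = 0, from x = 0 to -85 mm. Boxes belong at negative x and y; the row grows towards -y
- stop_far_end (a point): the foot of the long bar's inner face at its free end, 415 mm from the inside corner
- low_box_1: low open white plastic parts box, 50 (x) x 70 (y) x 22 mm (z), walls and floor 2 mm, 0.1 kg; origin: centre of its underside. Home: its 70 mm side on the long bar. At the start the 3 boxes stand 92 mm apart, side by side, 145 mm in front of the long bar, in any order, 170 to 370 mm from the corner towards -y, turned up to 0.3 rad
- low_box_2: the other low parts box, the same as low_box_1; either may go first
- tall_box: tall open white plastic box, 42 (x) x 40 (y) x 60 mm (z), walls 2 mm, 0.1 kg, origin: centre of its underside; it tips if pushed above the 22 mm rim of its neighbour: the fingers' wider upper part can touch it first, so lean the tool until only the tips push. Goes last, any way round with a side on the long bar
- loupe: black watchmaker's eye loupe, 37 mm across, 32 mm high, behind the long bar; origin: centre of its underside; leave alone
- dish: small round dish with a knobbed lid, 60 mm across, 36 mm high, behind the long bar; origin: centre of its underside; leave alone
- oil: white plastic oil bottle, 43 mm across, 85 mm high, outside the short arm; origin: centre of its underside; leave alone
Mind the look-alikes: they are no part of the job. What is shaped like the low_box_2 but brown is not meant.

How it is judged:
By the outcome, as a careful person would: the job done as asked, in the order asked, and still so for the second after the job is handed in, with the robot touching nothing.
It also fails if it takes over 72 s, if anything falls off the work surface, if the arm or the gripper's body presses on something with over 40 N, if the wrist force passes 120 N, or if a joint passes its speed limit or range.

ROBOT

A 6-joint arm with a two-finger parallel gripper is mounted at the origin on a cart in front of the work surface, level with it; the furniture and walls round the work are solid. World frame = base frame: x ahead of the robot, y to its left, z up, the work surface at z = 0. Lengths are in m, angles in rad, forces in N, time in s.
With the tool pointing down it reaches from about 0.35 to 0.85 m from the base axis. Payload 8.1 kg.
Tool frame: the origin (TCP) lies on the mounting face of the last link; the fingertips stand 186 mm ahead of it and the grasp point (between the pads) lies 167 mm ahead of it; z points along the fingers, y is the line along which they close (so a half turn about z gives the same grasp; the last joint's range is limited). The gripper opens to 93 mm and grips with 3 to 60 N. Pads are 15 mm wide; open, the fingers measure 128 mm over their backs; the gripper's body (75 mm by 188 mm) begins 65 mm behind the grasp point.
Start: joints at [1.109, 0.13, 1.488, -0, 1.523, -0.085], TCP at [0.221, 0.558, 0.405] pointing down, gripper open.
Joint ranges: [-2.96, 2.96], [-0.89, 2.26], [0.02, 2.5], [-1.34, 4.48], [0, 2.73], [-2.66, 2.66]. Speed limits (rad/s): [2.39, 2.39, 2.79, 3.14, 3.14, 3.14].

INTERFACE

Orientations are given as a rotation vector (axis times angle).
In Python, from plant import * gives the robot as it stands. The module is installed in compiled form; this text tells all that it offers.
- The arm moves only by the tool arm_command, never from a script. Its argument "increments" is a list of rows, each a list of 6 numbers: the shift along the tool's x, y, z in units of 0.2 m (1.0 is 0.2 m), then the turn, a rotation vector about the tool's x, y, z in units of pi rad (1.0 is pi rad). A call has exactly 5 rows; each row is the pose to reach, as a shift and turn from the pose commanded when the call began, along the tool's axes at that moment, turning the shorter way round; what a row does not reach only later rows make up. A row lasts 1/8 s, in which the tool goes at most 62.5 mm and 10.7 degrees, less where a joint would pass 70% of its speed; a pose out of reach is approached as far as the arm can. A call with a number of a shift or a turn outside -1 to 1 is refused whole. A call with a gripper value outside its range is refused whole. "fingers" is the closure, from -1 (fully open) to 1 (shut), set as the call begins (left out, the last holds). The fingers move at their own pace and stop on an object; "force" is the grip in N (left out, the last holds). Time passes only in rows, so rows that repeat a pose let the fingers close, or fill a call up. It gives the time, the measured TCP pose, the force, the opening and the grip force at its end, in the units of the state.
- read_state(): the state, without advancing time (a new reading comes with each control period).
- read_camera(name): name is "side" or "top" or "wrist"; returns a dict with "image" (480x640x3 uint8, red, green, blue), "fx", "fy", "cx", "cy" (pixels), "k1" (the pictures are not rectified: a ray, as slopes to the right and down, at radius r is drawn at 1 + k1 r^2 times it, then the intrinsics apply), "T" (4x4, takes a point from camera to world coordinates). Camera axes: x right, y down, z forward; pixel columns grow to the right and rows downward; lengths in m; the calibration is good to about 2 mm. A picture is of the moment at which its call begins. There is no depth.
- close_job(): hands the job in; it is judged then, once.
The state is a dict: "t": time; "q": joint angles; "dq": joint speeds; "joint_torque": joint torques, N m; "tool_pos": TCP position; "orientation": TCP orientation; "force": force on the tool from outside, world axes, zero at the start; "wrist_torque": the same for the moment, N m; "opening": finger opening in m; "gripper_force": force on a finger pad.
Only numpy, scipy, OpenCV 4.12 (cv2) and the standard library are available. Lean on these libraries where they do the work, as an engineer would, in place of code of your own. Each camera call takes 0.05 s, during which the arm holds its last target. There are 200 camera calls.

## Working session

There is one attempt and no reset: what is moved stays moved. The work goes in short steps, Python scripts to look and compute and a tool call to move; the robot and the scene stay as the last step left them, time stands still between calls to the robot, and variables do not carry over. Pictures are saved under pics/ and viewed, at most 10 in all, crops included, and the job is handed in when it is done.

Besides the shell and the picture viewer there is one more tool, called after "Call:" by a JSON object that holds its "api" and its "payload", one argument or row to a line. arm_command: Moves the arm, as the interface text tells. Shifts and turns lie within -1 to 1; 1 stands for 0.2 m of shift or pi rad of turn. Its arguments: {"type":"object","properties":{"increments":{"type":"array","items":{"type":"array","items":{"type":"number","minimum":-1,"maximum":1}}},"fingers":{"type":"number"},"force":{"type":"number"}},"required":["increments"]}

```bash
mkdir -p pics
cat > h.py <<'E'
from plant import *
import numpy as np, cv2
from scipy.spatial.transform import Rotation as R
def snap(name,fn=None):
    c=read_camera(name)
    if fn: cv2.imwrite('pics/'+fn,c['image'][:,:,::-1])
    return c
def ray(c,u,v):
    K=np.array([[c['fx'],0,c['cx']],[0,c['fy'],c['cy']],[0,0,1.]])
    d=np.array([(u-c['cx'])/c['fx'],(v-c['cy'])/c['fy']]);s=d.copy()
    for _ in range(20): s=d/(1+c['k1']*(s@s))
    T=np.array(c['T']);return T[:3,3],T[:3,:3]@np.array([s[0],s[1],1])
def w(c,u,v,z=0.):
    o,d=ray(c,u,v);return (o+d*(z-o[2])/d[2])
E
python3 - <<'E'
from h import *
import pickle
s=read_state();print({k:np.round(v,3) for k,v in s.items()})
c={n:snap(n,n+'0.png') for n in('top','side')}
for n in c: print(n,c[n]['fx'],c[n]['k1'],np.round(c[n]['T'],3).tolist())
pickle.dump(c,open('c0.pkl','wb'))
E
```

```text
{'t': np.float64(0.0), 'q': array([ 1.109,  0.131,  1.489, -0.   ,  1.523, -0.085]), 'dq': array([-0.   , -0.   ,  0.001,  0.   ,  0.002, -0.   ]), 'joint_torque': array([ 1.0000e-03, -5.5985e+01, -4.9176e+01,  7.7000e-02,  3.6000e-02,
       -0.0000e+00]), 'tool_pos': array([0.221, 0.558, 0.404]), 'orientation': array([-5.880e-01, -3.086e+00,  3.000e-03]), 'force': array([ 0.116,  0.818, -0.034]), 'wrist_torque': array([ 0.029, -0.001, -0.022]), 'gripper_force': np.float64(0.0), 'opening': np.float64(0.093)}
top 504.03151659215945 -0.1146814982596029 [[-0.004, -0.998, 0.064, 0.537], [-1.0, 0.006, 0.021, -0.047], [-0.021, -0.064, -0.998, 1.193], [0.0, 0.0, 0.0, 1.0]]
side 493.75704952224345 -0.04101664777016985 [[-0.951, -0.136, 0.278, 0.337], [-0.309, 0.439, -0.844, 0.809], [-0.007, -0.888, -0.459, 0.487], [0.0, 0.0, 0.0, 1.0]]
```

View pics/top0.png

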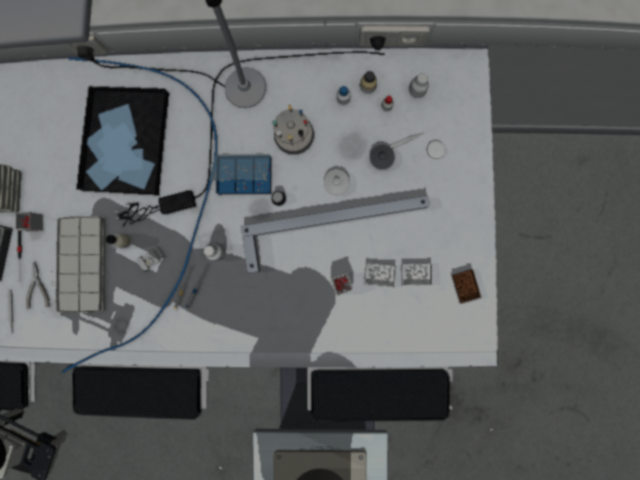

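The top view shows the stop's corner at about (257,238), with the long bar running right to (428,200). The tall box is at (342,280) and the low boxes at (380,272) and (417,272). The brown look-alike is at (466,285). I'll enlarge that area next.

Run:
```python
from h import *
import pickle
c=pickle.load(open('c0.pkl','rb'))
im=c['top']['image'][180:310,235:435,::-1]
cv2.imwrite('pics/top0c.png',cv2.resize(im,None,fx=4,fy=4,interpolation=cv2.INTER_CUBIC))
```

```text
(no output)
```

View pics/top0c.png

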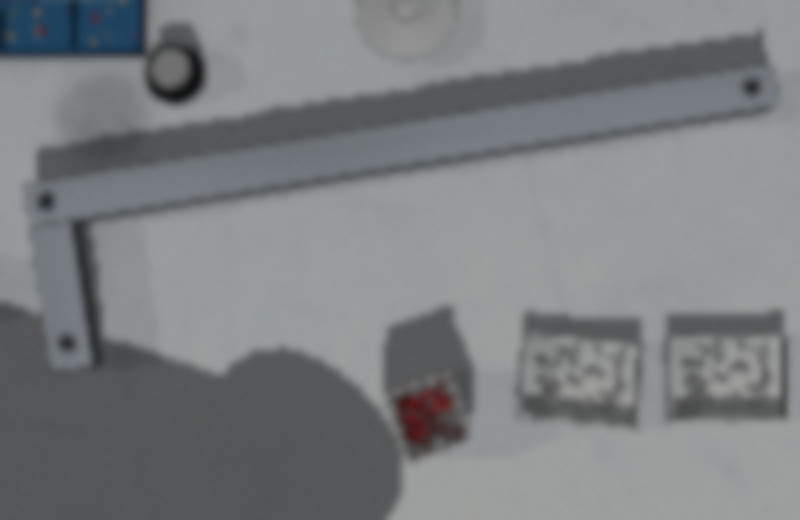

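View pics/side0.png

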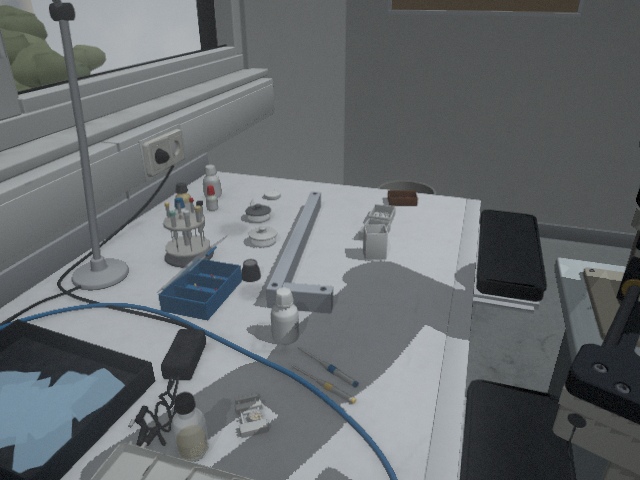

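Run:
```python
from h import *
import pickle
c=pickle.load(open('c0.pkl','rb'))['top']
f=lambda p,z:w(c,235+p[0]/4,180+p[1]/4,z)[:2]
C=f((75,220),.04);F=f((777,108),.04)
e=(C-F)/np.linalg.norm(C-F) # +y stop
ey=e; ex=np.array([ey[1],-ey[0]])
print('C',C,'F',F,np.linalg.norm(F-C),'ey',ey,'ex',ex,'yaw',np.arctan2(ex[1],ex[0]))
for n,z,P in (('mid',.022,[(526,333),(640,341),(636,427),(519,416)]),('right',.022,[(668,335),(782,335),(785,418),(666,417)]),('tall',.06,[(392,388),(455,373),(470,440),(410,458)])):
    Q=np.array([f(p,z) for p in P]);m=Q.mean(0);d=Q[1]-Q[0]+Q[2]-Q[3]
    g=Q[0]-Q[3]+Q[1]-Q[2]
    print(n,m,'stopframe',(m-C)@ex,(m-C)@ey,'len',np.linalg.norm(d)/2,np.linalg.norm(g)/2,'yaw rel bar',np.arctan2(-d@ex,-d@ey))
s=read_state();M=R.from_rotvec(s['orientation']).as_matrix();print(M)
```

```text
C [0.614775   0.14918055] F [ 0.67708361 -0.25569692] 0.4096439004590082 ey [-0.15210434  0.98836444] ex [0.98836444 0.15210434] yaw 0.15269703424719636
mid [ 0.52184867 -0.14200765] stopframe -0.13613606020486674 -0.2736655665479887 len 0.06715036629985587 0.04899287587939137 yaw rel bar 0.24054268829653364
right [ 0.52302933 -0.2262267 ] stopframe -0.1477792288574484 -0.35708426020405787 len 0.06779144208015722 0.04776600435151493 yaw rel bar 0.16418338001668464
tall [ 0.5029192  -0.05555255] stopframe -0.1416950797297079 -0.1853371582037444 len 0.03567613695935886 0.039392277166079744 yaw rel bar -0.10449580454948786
[[-9.29835164e-01  3.67975639e-01 -7.04539159e-04]
 [ 3.67976287e-01  9.29834115e-01 -1.40367066e-03]
 [ 1.38587937e-04 -1.56443604e-03 -9.99998767e-01]]
```

Call:
{"api": "arm_command", "payload": {
  "increments": [
    [-0.9,-1,0.5,0,0,-0.1684],
    [-0.9,-1,0.5,0,0,-0.1684],
    [-0.9,-1,0.5,0,0,-0.1684],
    [-0.9,-1,0.5,0,0,-0.1684],
    [-0.9,-1,0.5,0,0,-0.1684]
  ],
  "fingers": 0.57
}}

```text
t: 0.72
tool_pos: [0.3145, 0.3032, 0.303]
orientation: [0.237, -3.131, 0.002]
force: [0.6, -0.3, 0.6]
opening: 0.0478
gripper_force: 0.0
```

Call:
{"api": "arm_command", "payload": {
  "increments": [
    [-0.285,-1,0,0,0,0],
    [-0.285,-1,0,0,0,0],
    [-0.285,-1,0,0,0,0],
    [-0.285,-1,0,0,0,0],
    [-0.285,-1,0,0,0,0]
  ]
}}

```text
t: 1.35
tool_pos: [0.4015, 0.1154, 0.3045]
orientation: [0.234, -3.132, 0.0]
force: [0.7, 0.4, -0.8]
opening: 0.0198
gripper_force: 0.0
```

Call:
{"api": "arm_command", "payload": {
  "increments": [
    [0,-1,0,0,0,0],
    [0,-1,0,0,0,0],
    [0,-1,0,0,0,0],
    [0,-1,0,0,0,0],
    [0,-1,0,0,0,0]
  ]
}}

```text
t: 1.98
tool_pos: [0.4315, -0.0805, 0.3044]
orientation: [0.237, -3.132, -0.002]
force: [0.6, 0.6, 0.2]
opening: 0.0199
gripper_force: 0.0
```

```bash
cat >> h.py <<'E'
C=np.array([.6148,.1492]);YAW=.1527
def st():
    s=read_state();M=R.from_rotvec(s['orientation']).as_matrix()
    tip=s['tool_pos']+M[:,2]*.186
    ex=np.array([np.cos(YAW),np.sin(YAW)]);ey=np.array([-ex[1],ex[0]])
    d=tip[:2]-C;F=s['force']
    print('t',round(s['t'],2),'tip stop xy mm',np.round([1e3*d@ex,1e3*d@ey],1),'tipz',round(1e3*tip[2],1),'open',round(1e3*s['opening'],1),
     'Fstop',np.round([F[:2]@ex,F[:2]@ey,F[2]],2),'zax',np.round(M[:,2],3),'tooly yaw rel ey',round(np.arctan2(M[1,1],M[0,1])-YAW-np.pi/2,4))
E
python3 -c "
from h import *
st();c=snap('wrist','w1.png');print(np.round(c['T'],3).tolist(),c['fx'],c['k1'])
import pickle;pickle.dump(c,open('w1.pkl','wb'))"
```

```text
t 1.98 tip stop xy mm [-216.2 -198.9] tipz 118.4 open 19.9 Fstop [0.72 0.48 0.21] zax [-0.001  0.001 -1.   ] tooly yaw rel ey -0.0014
[[-0.15, 0.955, 0.256, 0.359], [0.989, 0.145, 0.04, -0.091], [0.001, 0.26, -0.966, 0.285], [0.0, 0.0, 0.0, 1.0]] 385.79462252473854 -0.06688374529572859
```

View pics/w1.png

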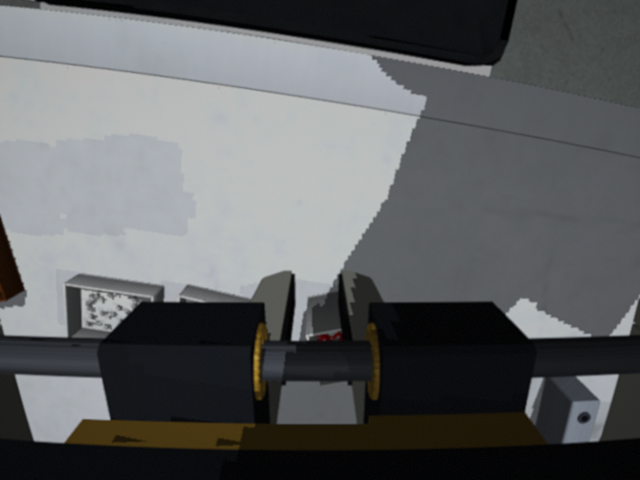

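The wrist view shows the right low box at (115,305) and the middle one at (215,295), mostly hidden behind the gripper. The tall box lies between the fingers. Nothing is in the way of the descent.

Call:
{"api": "arm_command", "payload": {
  "increments": [
    [0,-0.37,0.1,0,0,0],
    [0,-0.37,0.3,0,0,0],
    [0,-0.37,0.5,0,0,0],
    [0,-0.37,0.555,0,0,0],
    [0,-0.37,0.555,0,0,0]
  ]
}}

```text
t: 2.65
tool_pos: [0.4428, -0.1527, 0.1937]
orientation: [0.242, -3.131, -0.001]
force: [0.1, 0.6, -0.5]
opening: 0.0197
gripper_force: 0.0
```

Call:
{"api": "arm_command", "payload": {
  "increments": [
    [-0.09,0,0,0,0,0],
    [-0.18,0,0,0,0,0],
    [-0.27,0,0,0,0,0],
    [-0.35,0,0,0,0,0],
    [-0.43,0,0,0,0,0]
  ]
}}

```text
t: 3.28
tool_pos: [0.5295, -0.1405, 0.1964]
orientation: [-0.241, 3.129, -0.002]
force: [-1.9, -0.1, 0.5]
opening: 0.0204
gripper_force: 0.4
```

Call:
{"api": "arm_command", "payload": {
  "increments": [
    [-0.07,0,0,0,0,0],
    [-0.14,0,0,0,0,0],
    [-0.21,0,0,0,0,0],
    [-0.27,0,0,0,0,0],
    [-0.31,0,0,0,0,0]
  ]
}}

```text
t: 3.9
tool_pos: [0.5898, -0.1315, 0.1939]
orientation: [-0.239, 3.132, -0.0]
force: [-0.6, -0.3, 0.0]
opening: 0.02
gripper_force: 0.4
```

```bash
python3 -c "
from h import *
st();c=snap('top')
cv2.imwrite('pics/t2.png',cv2.resize(c['image'][180:310,235:435,::-1],None,fx=4,fy=4,interpolation=cv2.INTER_CUBIC))"
```

```text
t 3.9 tip stop xy mm [ -67.4 -273.7] tipz 7.9 open 20.0 Fstop [-0.6  -0.17  0.02] zax [ 0. -0. -1.] tooly yaw rel ey -0.0002
```

View pics/t2.png

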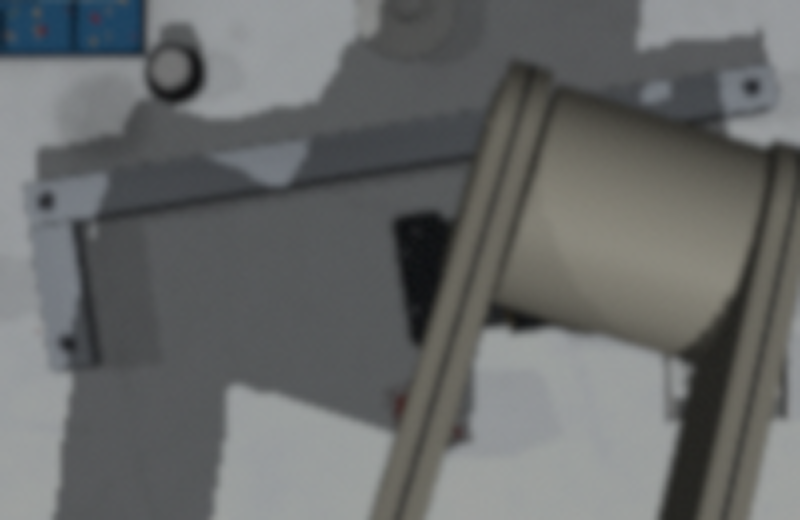

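The arm hides the box in this view, but the stop hasn't moved: its corner is still at (75,218) in the crop. I'll creep towards the bar and watch the force.

Call:
{"api": "arm_command", "payload": {
  "increments": [
    [-0.008,0,0,0,0,0],
    [-0.016,0,0,0,0,0],
    [-0.024,0,0,0,0,0],
    [-0.03,0,0,0,0,0],
    [-0.035,0,0,0,0,0]
  ]
}}

```text
t: 4.58
tool_pos: [0.596, -0.1307, 0.1937]
orientation: [0.239, -3.132, -0.0]
force: [0.0, -0.9, -0.5]
opening: 0.0203
gripper_force: 0.2
```

Call:
{"api": "arm_command", "payload": {
  "increments": [
    [-0.003,0,0,0,0,0],
    [-0.006,0,0,0,0,0],
    [-0.008,0,0,0,0,0],
    [-0.01,0,0,0,0,0],
    [-0.01,0,0,0,0,0]
  ]
}}

```text
t: 5.2
tool_pos: [0.598, -0.1303, 0.1938]
orientation: [-0.239, 3.132, -0.0]
force: [0.1, -0.4, -0.7]
opening: 0.0202
gripper_force: 0.1
```

Call:
{"api": "arm_command", "payload": {
  "increments": [
    [-0.004,0,0,0,0,0],
    [-0.007,0,0,0,0,0],
    [-0.01,0,0,0,0,0],
    [-0.01,0,0,0,0,0],
    [-0.01,0,0,0,0,0]
  ]
}}

```text
t: 5.82
tool_pos: [0.5999, -0.13, 0.1937]
orientation: [-0.239, 3.132, -0.0]
force: [-1.0, -0.4, 0.5]
opening: 0.0201
gripper_force: 0.3
```

Call:
{"api": "arm_command", "payload": {
  "increments": [
    [-0.003,0,0,0,0,0],
    [-0.006,0,0,0,0,0],
    [-0.0075,0,0,0,0,0],
    [-0.0075,0,0,0,0,0],
    [-0.0075,0,0,0,0,0]
  ]
}}

```text
t: 6.45
tool_pos: [0.6006, -0.13, 0.1936]
orientation: [0.239, -3.13, -0.0]
force: [-8.4, -1.8, 4.8]
opening: 0.0203
gripper_force: 4.1
```

Call:
{"api": "arm_command", "payload": {
  "increments": [
    [0.08,0,0,0,0,0],
    [0.08,0,-0.25,0,0,0],
    [0.08,-0.1,-0.25,0,0,0],
    [-0.15,-0.38,-0.25,0,0,0],
    [-0.15,-0.38,-0.25,0,0,0]
  ],
  "fingers": 1
}}

```text
t: 7.08
tool_pos: [0.6436, -0.2028, 0.2419]
orientation: [0.236, -3.132, 0.0]
force: [-0.3, 0.2, 0.5]
opening: 0.0002
gripper_force: 0.0
```

Call:
{"api": "arm_command", "payload": {
  "increments": [
    [0,0,0,0,0,0],
    [0,0,0.15,0,0,0],
    [0,0,0.25,0,0,0],
    [0,0,0.25,0,0,0],
    [0,0.05,0.25,0,0,0]
  ]
}}

```text
t: 7.7
tool_pos: [0.6412, -0.1905, 0.1946]
orientation: [-0.238, 3.132, -0.001]
force: [0.2, 0.3, 1.1]
opening: 0.0005
gripper_force: 0.0
```

Call:
{"api": "arm_command", "payload": {
  "increments": [
    [0,0.07,0,0,0,0],
    [0,0.14,0,0,0,0],
    [0,0.22,0,0,0,0],
    [0,0.3,0,0,0,0],
    [0,0.38,0,0,0,0]
  ]
}}

```text
t: 8.32
tool_pos: [0.6294, -0.1141, 0.1938]
orientation: [-0.239, 3.132, -0.0]
force: [0.6, -1.5, 1.6]
opening: 0.0006
gripper_force: 0.5
```

```bash
python3 -c "
from h import *
st();print(np.round(read_state()['q'],2))"
```

```text
t 8.32 tip stop xy mm [ -25.7 -262.5] tipz 7.8 open 0.6 Fstop [ 0.36 -1.53  1.57] zax [ 0. -0. -1.] tooly yaw rel ey -0.0002
[-0.26  0.42  1.55 -0.    1.18 -1.98]
```

Call:
{"api": "arm_command", "payload": {
  "increments": [
    [0,0.08,0,0,0,0],
    [0,0.16,0,0,0,0],
    [0,0.24,0,0,0,0],
    [0,0.32,0,0,0,0],
    [0,0.4,0,0,0,0]
  ]
}}

```text
t: 8.95
tool_pos: [0.6172, -0.0352, 0.1937]
orientation: [0.239, -3.132, -0.0]
force: [-0.2, -1.6, 0.4]
opening: 0.0007
gripper_force: 0.4
```

Call:
{"api": "arm_command", "payload": {
  "increments": [
    [0,0.08,0,0,0,0],
    [0,0.16,0,0,0,0],
    [0,0.24,0,0,0,0],
    [0,0.31,0,0,0,0],
    [0,0.36,0,0,0,0]
  ]
}}

```text
t: 9.57
tool_pos: [0.6063, 0.0358, 0.1937]
orientation: [0.24, -3.132, -0.0]
force: [0.5, -0.1, -0.7]
opening: 0.0002
gripper_force: 0.4
```

Call:
{"api": "arm_command", "payload": {
  "increments": [
    [0,0.01,0,0,0,0],
    [0,0.02,0,0,0,0],
    [0,0.03,0,0,0,0],
    [0,0.035,0,0,0,0],
    [0,0.035,0,0,0,0]
  ]
}}

```text
t: 10.2
tool_pos: [0.6054, 0.0417, 0.1937]
orientation: [0.239, -3.132, -0.0]
force: [0.6, -0.9, -0.5]
opening: 0.0005
gripper_force: 0.2
```

```bash
python3 -c "
from h import *
st();c=snap('top')
cv2.imwrite('pics/t3.png',cv2.resize(c['image'][190:310,235:335,::-1],None,fx=5,fy=5,interpolation=cv2.INTER_CUBIC))"
```

```text
t 10.2 tip stop xy mm [ -25.6 -104.8] tipz 7.7 open 0.5 Fstop [ 0.5  -0.95 -0.49] zax [-0.  0. -1.] tooly yaw rel ey -0.0006
```

View pics/t3.png

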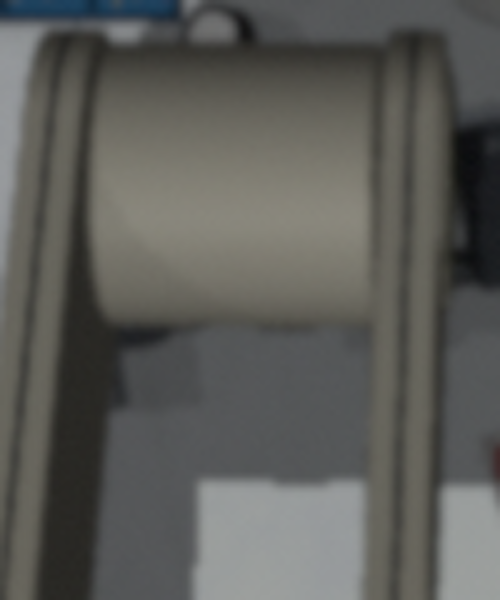

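The arm covers the corner here, so I'll rely on force. Creeping in now.

Call:
{"api": "arm_command", "payload": {
  "increments": [
    [0,0.015,0,0,0,0],
    [0,0.03,0,0,0,0],
    [0,0.045,0,0,0,0],
    [0,0.055,0,0,0,0],
    [0,0.06,0,0,0,0]
  ]
}}

```text
t: 10.88
tool_pos: [0.6036, 0.0539, 0.1937]
orientation: [0.239, -3.132, 0.0]
force: [0.8, 0.3, 1.1]
opening: 0.0006
gripper_force: 0.2
```

Call:
{"api": "arm_command", "payload": {
  "increments": [
    [0,0.003,0,0,0,0],
    [0,0.006,0,0,0,0],
    [0,0.008,0,0,0,0],
    [0,0.01,0,0,0,0],
    [0,0.01,0,0,0,0]
  ]
}}

```text
t: 11.5
tool_pos: [0.6033, 0.0556, 0.1937]
orientation: [0.239, -3.132, -0.0]
force: [0.1, -0.9, -0.0]
opening: 0.0005
gripper_force: 0.1
```

Call:
{"api": "arm_command", "payload": {
  "increments": [
    [0,0.002,0,0,0,0],
    [0,0.004,0,0,0,0],
    [0,0.006,0,0,0,0],
    [0,0.008,0,0,0,0],
    [0,0.008,0,0,0,0]
  ]
}}

```text
t: 12.12
tool_pos: [0.6031, 0.0573, 0.1938]
orientation: [-0.239, 3.132, 0.0]
force: [-0.6, 0.0, -0.4]
opening: 0.0001
gripper_force: 0.1
```

Call:
{"api": "arm_command", "payload": {
  "increments": [
    [0,0.002,0,0,0,0],
    [0,0.004,0,0,0,0],
    [0,0.005,0,0,0,0],
    [0,0.006,0,0,0,0],
    [0,0.006,0,0,0,0]
  ]
}}

```text
t: 12.75
tool_pos: [0.6029, 0.0584, 0.1938]
orientation: [-0.239, 3.132, 0.0]
force: [0.4, -0.8, -0.1]
opening: 0.0007
gripper_force: 0.2
```

Call:
{"api": "arm_command", "payload": {
  "increments": [
    [0,0.002,0,0,0,0],
    [0,0.003,0,0,0,0],
    [0,0.004,0,0,0,0],
    [0,0.005,0,0,0,0],
    [0,0.005,0,0,0,0]
  ]
}}

```text
t: 13.38
tool_pos: [0.6027, 0.0594, 0.1937]
orientation: [0.239, -3.132, -0.0]
force: [0.3, -1.0, -0.1]
opening: 0.0006
gripper_force: 0.2
```

```bash
python3 -c "
from h import *
st();c=snap('side')
cv2.imwrite('pics/s4.png',cv2.resize(c['image'][180:330,240:440,::-1],None,fx=4,fy=4,interpolation=cv2.INTER_CUBIC))"
```

```text
t 13.38 tip stop xy mm [-25.6 -86.9] tipz 7.7 open 0.6 Fstop [ 0.19 -1.03 -0.09] zax [-0.  0. -1.] tooly yaw rel ey -0.0005
```

View pics/s4.png

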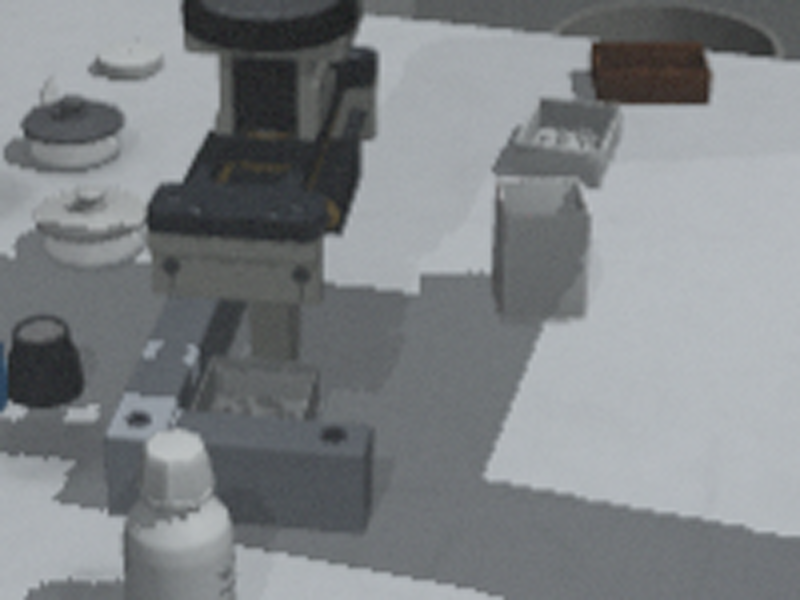

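The side view shows low box A square in the pocket, with its rim spanning (200–320, 365–420) and the finger at its back at (275,350). The short arm hides any remaining gap, so I'll keep creeping.

Call:
{"api": "arm_command", "payload": {
  "increments": [
    [0,0.002,0,0,0,0],
    [0,0.004,0,0,0,0],
    [0,0.006,0,0,0,0],
    [0,0.007,0,0,0,0],
    [0,0.007,0,0,0,0]
  ]
}}

```text
t: 14.05
tool_pos: [0.6025, 0.0608, 0.1938]
orientation: [-0.239, 3.132, 0.0]
force: [-0.3, 0.3, -0.2]
opening: 0.0007
gripper_force: 0.2
```

Call:
{"api": "arm_command", "payload": {
  "increments": [
    [0,0.002,0,0,0,0],
    [0,0.004,0,0,0,0],
    [0,0.006,0,0,0,0],
    [0,0.007,0,0,0,0],
    [0,0.007,0,0,0,0]
  ]
}}

```text
t: 14.68
tool_pos: [0.6023, 0.0621, 0.1938]
orientation: [-0.239, 3.132, -0.0]
force: [-1.0, -0.7, 0.4]
opening: 0.0004
gripper_force: 0.2
```

Call:
{"api": "arm_command", "payload": {
  "increments": [
    [0,0.002,0,0,0,0],
    [0,0.004,0,0,0,0],
    [0,0.006,0,0,0,0],
    [0,0.006,0,0,0,0],
    [0,0.006,0,0,0,0]
  ]
}}

```text
t: 15.3
tool_pos: [0.6021, 0.0633, 0.1937]
orientation: [0.239, -3.132, -0.0]
force: [0.3, -0.4, -0.6]
opening: 0.0007
gripper_force: 0.1
```

Call:
{"api": "arm_command", "payload": {
  "increments": [
    [0,0.002,0,0,0,0],
    [0,0.004,0,0,0,0],
    [0,0.006,0,0,0,0],
    [0,0.006,0,0,0,0],
    [0,0.006,0,0,0,0]
  ]
}}

```text
t: 15.92
tool_pos: [0.602, 0.0639, 0.1938]
orientation: [-0.239, 3.132, -0.002]
force: [0.6, -5.2, 0.4]
opening: 0.0008
gripper_force: 2.6
```

Call:
{"api": "arm_command", "payload": {
  "increments": [
    [0,0.002,0,0,0,0],
    [0,0.004,0,0,0,0],
    [0,0.005,0,0,0,0],
    [0,0.005,0,0,0,0],
    [0,0.005,0,0,0,0]
  ]
}}

```text
t: 16.55
tool_pos: [0.602, 0.0642, 0.1938]
orientation: [-0.238, 3.132, -0.004]
force: [0.2, -9.1, -0.3]
opening: 0.0001
gripper_force: 4.5
```

Call:
{"api": "arm_command", "payload": {
  "increments": [
    [0,-0.06,0,0,0,0],
    [0,-0.06,-0.22,0,0,0],
    [0.25,-0.06,-0.22,0,0,0],
    [0.25,0.23,-0.22,0,0,0],
    [0.25,0.23,-0.22,0,0,0]
  ],
  "fingers": 0.57
}}

```text
t: 17.18
tool_pos: [0.5444, 0.1058, 0.2378]
orientation: [0.243, -3.132, -0.003]
force: [0.8, 0.3, 0.5]
opening: 0.0198
gripper_force: 0.0
```

Call:
{"api": "arm_command", "payload": {
  "increments": [
    [0,0,0.15,0,0,0],
    [0,0,0.22,0,0,0],
    [-0.03,0,0.22,0,0,0],
    [-0.06,0,0.22,0,0,0],
    [-0.075,0,0.22,0,0,0]
  ]
}}

```text
t: 17.8
tool_pos: [0.5615, 0.1056, 0.1949]
orientation: [-0.238, 3.13, 0.0]
force: [-0.1, -0.3, 0.3]
opening: 0.0201
gripper_force: 0.0
```

Call:
{"api": "arm_command", "payload": {
  "increments": [
    [-0.004,0,0,0,0,0],
    [-0.007,0,0,0,0,0],
    [-0.01,0,0,0,0,0],
    [-0.0125,0,0,0,0,0],
    [-0.0125,0,0,0,0,0]
  ]
}}

```text
t: 18.42
tool_pos: [0.5627, 0.1061, 0.1938]
orientation: [0.239, -3.132, 0.0]
force: [0.3, 0.2, -0.1]
opening: 0.0201
gripper_force: 0.0
```

```bash
python3 -c "
from h import *
st()"
```

```text
t 18.43 tip stop xy mm [-58.1 -34.7] tipz 7.8 open 20.1 Fstop [ 0.28  0.16 -0.12] zax [-0. -0. -1.] tooly yaw rel ey -0.0004
```

Call:
{"api": "arm_command", "payload": {
  "increments": [
    [-0.003,0,0,0,0,0],
    [-0.006,0,0,0,0,0],
    [-0.0075,0,0,0,0,0],
    [-0.0075,0,0,0,0,0],
    [-0.0075,0,0,0,0,0]
  ]
}}

```text
t: 19.05
tool_pos: [0.5635, 0.1062, 0.1934]
orientation: [0.239, -3.13, 0.0]
force: [-6.0, -1.3, 3.7]
opening: 0.0197
gripper_force: 3.1
```

Call:
{"api": "arm_command", "payload": {
  "increments": [
    [-0.002,0,0,0,0,0],
    [-0.004,0,0,0,0,0],
    [-0.005,0,0,0,0,0],
    [-0.005,0,0,0,0,0],
    [-0.005,0,0,0,0,0]
  ]
}}

```text
t: 19.68
tool_pos: [0.5638, 0.1063, 0.1932]
orientation: [0.239, -3.128, 0.001]
force: [-9.4, -3.1, 7.3]
opening: 0.0201
gripper_force: 5.3
```

Call:
{"api": "arm_command", "payload": {
  "increments": [
    [0.08,0,0,0,0,0],
    [0.08,0,-0.25,0,0,0],
    [0.25,-0.1,-0.4,0,0,0],
    [0.45,-0.3,-0.4,0,0,0],
    [0.6,-0.5,-0.4,0,0,0]
  ]
}}

```text
t: 20.3
tool_pos: [0.4609, -0.0114, 0.2744]
orientation: [-0.241, 3.13, -0.001]
force: [0.9, -1.1, 0.3]
opening: 0.0199
gripper_force: 0.0
```

Call:
{"api": "arm_command", "payload": {
  "increments": [
    [0.2,-0.3,0,0,0,0],
    [0.2,-0.6,0,0,0,0],
    [0.2,-0.9,0,0,0,0],
    [0.2,-1,0,0,0,0],
    [0.2,-1,0,0,0,0]
  ]
}}

```text
t: 20.92
tool_pos: [0.4526, -0.2155, 0.2737]
orientation: [-0.235, 3.133, 0.0]
force: [-0.4, -0.9, -0.1]
opening: 0.0204
gripper_force: 0.0
```

Call:
{"api": "arm_command", "payload": {
  "increments": [
    [0,-0.11,0.1,0,0,0],
    [0,-0.11,0.3,0,0,0],
    [0,-0.11,0.4,0,0,0],
    [0,-0.11,0.4,0,0,0],
    [0,-0.11,0.4,0,0,0]
  ]
}}

```text
t: 21.55
tool_pos: [0.4564, -0.2354, 0.1947]
orientation: [-0.241, 3.131, -0.001]
force: [-0.1, -0.2, 0.2]
opening: 0.0202
gripper_force: 0.0
```

```bash
python3 -c "
from h import *
st();c=snap('top');import pickle;pickle.dump(c,open('t5.pkl','wb'))
cv2.imwrite('pics/t5.png',cv2.resize(c['image'][185:310,235:435,::-1],None,fx=4,fy=4,interpolation=cv2.INTER_CUBIC))"
```

```text
t 21.55 tip stop xy mm [-214.9 -356.1] tipz 8.7 open 20.2 Fstop [-0.15 -0.21  0.19] zax [ 0.001 -0.    -1.   ] tooly yaw rel ey 0.0008
```

View pics/t5.png

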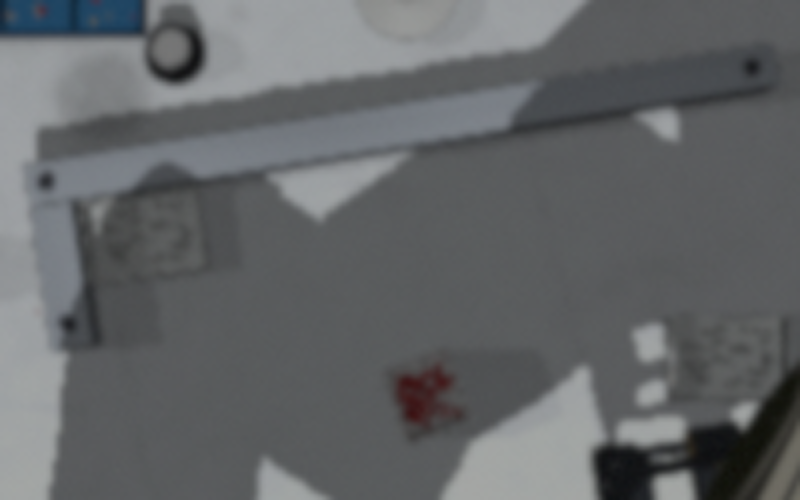

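The first low box sits in the corner, at (90–208, 190–275) in the crop. The stop's screws at (45,181) and (752,67) match the first picture, so it hasn't shifted. Next is the second low box.

Call:
{"api": "arm_command", "payload": {
  "increments": [
    [-0.09,0,0,0,0,0],
    [-0.18,0,0,0,0,0],
    [-0.26,0,0,0,0,0],
    [-0.34,0,0,0,0,0],
    [-0.42,0,0,0,0,0]
  ]
}}

```text
t: 22.22
tool_pos: [0.54, -0.2233, 0.1954]
orientation: [-0.239, 3.131, -0.002]
force: [-0.4, 0.5, 1.5]
opening: 0.02
gripper_force: 0.3
```

Call:
{"api": "arm_command", "payload": {
  "increments": [
    [-0.08,0,0,0,0,0],
    [-0.15,0,0,0,0,0],
    [-0.22,0,0,0,0,0],
    [-0.28,0,0,0,0,0],
    [-0.32,0,0,0,0,0]
  ]
}}

```text
t: 22.85
tool_pos: [0.6028, -0.2135, 0.1938]
orientation: [-0.239, 3.132, -0.0]
force: [-0.4, 0.0, 1.0]
opening: 0.0198
gripper_force: 0.3
```

Call:
{"api": "arm_command", "payload": {
  "increments": [
    [-0.01,0,0,0,0,0],
    [-0.02,0,0,0,0,0],
    [-0.03,0,0,0,0,0],
    [-0.037,0,0,0,0,0],
    [-0.037,0,0,0,0,0]
  ]
}}

```text
t: 23.48
tool_pos: [0.6095, -0.2126, 0.1938]
orientation: [-0.239, 3.132, -0.0]
force: [-0.9, 0.2, -0.6]
opening: 0.0203
gripper_force: 0.0
```

```bash
python3 -c "
from h import *
st()"
```

```text
t 23.48 tip stop xy mm [ -60.3 -356.8] tipz 7.8 open 20.3 Fstop [-0.86  0.3  -0.57] zax [ 0. -0. -1.] tooly yaw rel ey -0.0005
```

Call:
{"api": "arm_command", "payload": {
  "increments": [
    [-0.005,0,0,0,0,0],
    [-0.01,0,0,0,0,0],
    [-0.0125,0,0,0,0,0],
    [-0.0125,0,0,0,0,0],
    [-0.0125,0,0,0,0,0]
  ]
}}

```text
t: 24.1
tool_pos: [0.6119, -0.2122, 0.1937]
orientation: [-0.239, 3.132, -0.0]
force: [-0.3, -0.4, -0.7]
opening: 0.02
gripper_force: 0.0
```

Call:
{"api": "arm_command", "payload": {
  "increments": [
    [0.08,0,0,0,0,0],
    [0.08,0,-0.25,0,0,0],
    [0.08,-0.1,-0.25,0,0,0],
    [-0.165,-0.345,-0.25,0,0,0],
    [-0.165,-0.345,-0.25,0,0,0]
  ],
  "fingers": 1
}}

```text
t: 24.72
tool_pos: [0.6559, -0.2775, 0.2406]
orientation: [0.237, -3.131, -0.001]
force: [0.8, -0.3, 0.3]
opening: 0.0006
gripper_force: 0.0
```

Call:
{"api": "arm_command", "payload": {
  "increments": [
    [0,0,0,0,0,0],
    [0,0,0.15,0,0,0],
    [0,0,0.25,0,0,0],
    [0,0,0.25,0,0,0],
    [0,0.05,0.25,0,0,0]
  ]
}}

```text
t: 25.35
tool_pos: [0.6535, -0.2656, 0.1948]
orientation: [-0.238, 3.132, -0.001]
force: [-0.2, 0.0, 0.7]
opening: 0.0005
gripper_force: 0.0
```

Call:
{"api": "arm_command", "payload": {
  "increments": [
    [0,0.08,0,0,0,0],
    [0,0.15,0,0,0,0],
    [0,0.23,0,0,0,0],
    [0,0.31,0,0,0,0],
    [0,0.39,0,0,0,0]
  ]
}}

```text
t: 25.98
tool_pos: [0.6415, -0.1871, 0.1938]
orientation: [-0.239, 3.132, 0.0]
force: [-0.3, -0.6, -0.1]
opening: 0.0005
gripper_force: 0.3
```

```bash
python3 -c "
from h import *
st()"
```

```text
t 25.98 tip stop xy mm [ -24.8 -336.5] tipz 7.8 open 0.5 Fstop [-0.36 -0.51 -0.08] zax [ 0.  0. -1.] tooly yaw rel ey -0.0002
```

Call:
{"api": "arm_command", "payload": {
  "increments": [
    [0,0.08,0,0,0,0],
    [0,0.16,0,0,0,0],
    [0,0.24,0,0,0,0],
    [0,0.32,0,0,0,0],
    [0,0.4,0,0,0,0]
  ]
}}

```text
t: 26.6
tool_pos: [0.6293, -0.1082, 0.1937]
orientation: [-0.239, 3.132, 0.0]
force: [0.5, -0.7, 0.3]
opening: 0.0004
gripper_force: 0.3
```

Call:
{"api": "arm_command", "payload": {
  "increments": [
    [0,0.08,0,0,0,0],
    [0,0.16,0,0,0,0],
    [0,0.24,0,0,0,0],
    [0,0.31,0,0,0,0],
    [0,0.36,0,0,0,0]
  ]
}}

```text
t: 27.22
tool_pos: [0.6184, -0.0372, 0.1937]
orientation: [0.24, -3.132, 0.0]
force: [0.5, -1.2, -0.4]
opening: 0.0008
gripper_force: 0.2
```

Call:
{"api": "arm_command", "payload": {
  "increments": [
    [0,0.03,0,0,0,0],
    [0,0.06,0,0,0,0],
    [0,0.09,0,0,0,0],
    [0,0.11,0,0,0,0],
    [0,0.12,0,0,0,0]
  ]
}}

```text
t: 27.85
tool_pos: [0.6149, -0.0143, 0.1937]
orientation: [0.239, -3.132, 0.0]
force: [-0.2, 0.2, -0.7]
opening: 0.0005
gripper_force: 0.2
```

Call:
{"api": "arm_command", "payload": {
  "increments": [
    [0,0.005,0,0,0,0],
    [0,0.01,0,0,0,0],
    [0,0.014,0,0,0,0],
    [0,0.015,0,0,0,0],
    [0,0.015,0,0,0,0]
  ]
}}

```text
t: 28.48
tool_pos: [0.6145, -0.0115, 0.1937]
orientation: [0.239, -3.132, 0.0]
force: [-0.3, -1.0, -0.6]
opening: 0.0008
gripper_force: 0.1
```

```bash
python3 -c "
from h import *
st()"
```

```text
t 28.48 tip stop xy mm [ -24.7 -158.8] tipz 7.7 open 0.8 Fstop [-0.45 -0.92 -0.64] zax [-0. -0. -1.] tooly yaw rel ey -0.0005
```

Call:
{"api": "arm_command", "payload": {
  "increments": [
    [0,0.006,0,0,0,0],
    [0,0.012,0,0,0,0],
    [0,0.018,0,0,0,0],
    [0,0.024,0,0,0,0],
    [0,0.025,0,0,0,0]
  ]
}}

```text
t: 29.1
tool_pos: [0.6137, -0.0064, 0.1937]
orientation: [-0.239, 3.132, -0.0]
force: [0.5, 0.3, 0.2]
opening: 0.0001
gripper_force: 0.1
```

Call:
{"api": "arm_command", "payload": {
  "increments": [
    [0,0.002,0,0,0,0],
    [0,0.004,0,0,0,0],
    [0,0.006,0,0,0,0],
    [0,0.007,0,0,0,0],
    [0,0.007,0,0,0,0]
  ]
}}

```text
t: 29.72
tool_pos: [0.6137, -0.0055, 0.1939]
orientation: [-0.239, 3.132, -0.001]
force: [0.0, -5.1, -0.6]
opening: 0.0008
gripper_force: 2.6
```

Call:
{"api": "arm_command", "payload": {
  "increments": [
    [0,0.002,0,0,0,0],
    [0,0.004,0,0,0,0],
    [0,0.005,0,0,0,0],
    [0,0.006,0,0,0,0],
    [0,0.006,0,0,0,0]
  ]
}}

```text
t: 30.35
tool_pos: [0.6137, -0.0052, 0.1941]
orientation: [-0.238, 3.132, -0.003]
force: [2.1, -9.1, -0.6]
opening: 0.0006
gripper_force: 4.8
```

Call:
{"api": "arm_command", "payload": {
  "increments": [
    [0,-0.06,0,0,0,0],
    [0,-0.06,-0.22,0,0,0],
    [0.25,-0.06,-0.22,0,0,0],
    [0.25,0.23,-0.22,0,0,0],
    [0.25,0.23,-0.22,0,0,0]
  ],
  "fingers": 0.57
}}

```text
t: 30.98
tool_pos: [0.5559, 0.0364, 0.2376]
orientation: [0.243, -3.131, -0.003]
force: [0.6, 0.1, -0.8]
opening: 0.02
gripper_force: 0.0
```

Call:
{"api": "arm_command", "payload": {
  "increments": [
    [0,0,0.15,0,0,0],
    [0,0,0.22,0,0,0],
    [-0.03,0,0.22,0,0,0],
    [-0.06,0,0.22,0,0,0],
    [-0.075,0,0.22,0,0,0]
  ]
}}

```text
t: 31.6
tool_pos: [0.573, 0.0361, 0.1949]
orientation: [-0.239, 3.131, -0.0]
force: [-0.3, -0.2, 0.1]
opening: 0.0199
gripper_force: 0.4
```

Call:
{"api": "arm_command", "payload": {
  "increments": [
    [-0.004,0,0,0,0,0],
    [-0.007,0,0,0,0,0],
    [-0.01,0,0,0,0,0],
    [-0.0125,0,0,0,0,0],
    [-0.0125,0,0,0,0,0]
  ]
}}

```text
t: 32.22
tool_pos: [0.574, 0.0366, 0.1936]
orientation: [0.239, -3.132, 0.0]
force: [-3.1, -0.3, 1.8]
opening: 0.0196
gripper_force: 1.4
```

Call:
{"api": "arm_command", "payload": {
  "increments": [
    [-0.003,0,0,0,0,0],
    [-0.006,0,0,0,0,0],
    [-0.0075,0,0,0,0,0],
    [-0.0075,0,0,0,0,0],
    [-0.0075,0,0,0,0,0]
  ]
}}

```text
t: 32.85
tool_pos: [0.5746, 0.0367, 0.1933]
orientation: [0.239, -3.129, 0.0]
force: [-9.4, -1.7, 6.3]
opening: 0.02
gripper_force: 4.8
```

```bash
python3 -c "
from h import *
st()"
```

```text
t 32.85 tip stop xy mm [ -57.5 -105.1] tipz 7.3 open 20.0 Fstop [-9.53 -0.26  6.28] zax [-0.004 -0.    -1.   ] tooly yaw rel ey -0.0003
```

Call:
{"api": "arm_command", "payload": {
  "increments": [
    [0.08,0,0,0,0,0],
    [0.08,0,-0.25,0,0,0],
    [0.08,0,-0.4,0,0,0],
    [0.36,-0.15,-0.4,0,0,0],
    [0.64,-0.3,-0.4,0,0,0]
  ],
  "fingers": 0.74
}}

```text
t: 33.48
tool_pos: [0.4595, -0.0412, 0.2745]
orientation: [-0.241, 3.13, -0.001]
force: [0.8, -0.9, 0.4]
opening: 0.012
gripper_force: 0.0
```

Call:
{"api": "arm_command", "payload": {
  "increments": [
    [0.3535,-0.1,0.041,0,-0.095,0],
    [0.3535,-0.1,0.041,0,-0.095,0],
    [0.3535,-0.1,0.041,0,-0.095,0],
    [0.3535,-0.1,0.041,0,-0.095,0],
    [0.3535,-0.1,0.041,0,-0.095,0]
  ]
}}

```text
t: 34.1
tool_pos: [0.3946, -0.071, 0.2666]
orientation: [-0.218, 2.836, 0.032]
force: [0.4, -0.2, -0.0]
opening: 0.0119
gripper_force: 0.0
```

```bash
python3 -c "
from h import *
st();c=snap('top')
cv2.imwrite('pics/t6.png',cv2.resize(c['image'][185:310,235:435,::-1],None,fx=4,fy=4,interpolation=cv2.INTER_CUBIC))"
```

```text
t 34.1 tip stop xy mm [-196.6 -184.2] tipz 88.8 open 11.9 Fstop [ 0.32 -0.22 -0.02] zax [ 0.29   0.045 -0.956] tooly yaw rel ey 0.0007
```

View pics/t6.png

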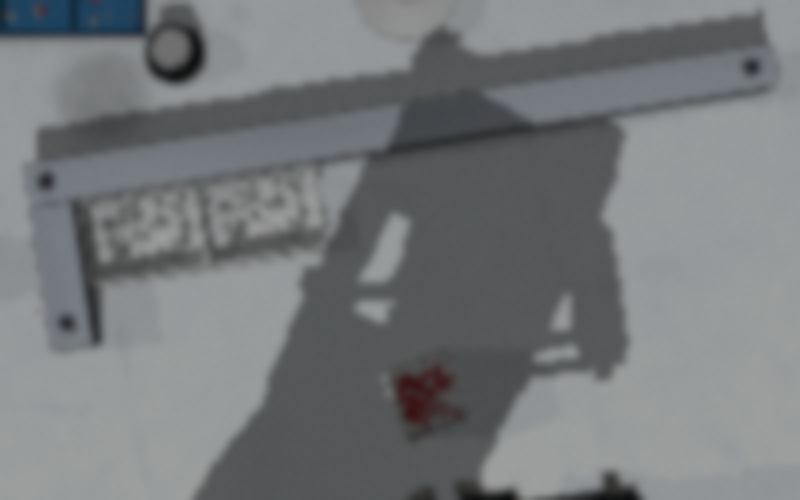

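Both low boxes sit flush in a row, at (90–325, 165–280) in the crop, and the stop hasn't moved. The tall box is unchanged at (428,395).

Call:
{"api": "arm_command", "payload": {
  "increments": [
    [0.05,0,0.16,0,0,0],
    [0.1,0,0.32,0,0,0],
    [0.116,0,0.378,0,0,0],
    [0.116,0,0.378,0,0,0],
    [0.116,0,0.378,0,0,0]
  ]
}}

```text
t: 34.78
tool_pos: [0.3941, -0.0713, 0.1878]
orientation: [-0.217, 2.834, 0.032]
force: [-0.2, -0.1, -0.3]
opening: 0.012
gripper_force: 0.0
```

Call:
{"api": "arm_command", "payload": {
  "increments": [
    [-0.048,0,0.0147,0,0,0],
    [-0.096,0,0.0294,0,0,0],
    [-0.143,0,0.044,0,0,0],
    [-0.191,0,0.0588,0,0,0],
    [-0.239,0,0.0735,0,0,0]
  ]
}}

```text
t: 35.4
tool_pos: [0.4433, -0.0634, 0.1864]
orientation: [-0.216, 2.836, 0.033]
force: [-0.2, -0.1, 0.6]
opening: 0.0123
gripper_force: 0.3
```

Call:
{"api": "arm_command", "payload": {
  "increments": [
    [-0.048,0,0.0147,0,0,0],
    [-0.096,0,0.0294,0,0,0],
    [-0.143,0,0.044,0,0,0],
    [-0.191,0,0.0588,0,0,0],
    [-0.239,0,0.0735,0,0,0]
  ]
}}

```text
t: 36.02
tool_pos: [0.4927, -0.0559, 0.1864]
orientation: [-0.216, 2.836, 0.033]
force: [-0.4, 0.2, -0.2]
opening: 0.0118
gripper_force: 0.2
```

```bash
python3 -c "
from h import *
st()"
```

```text
t 36.02 tip stop xy mm [ -97.2 -184.1] tipz 8.6 open 11.8 Fstop [-0.39  0.27 -0.22] zax [ 0.291  0.045 -0.956] tooly yaw rel ey -0.0005
```

Call:
{"api": "arm_command", "payload": {
  "increments": [
    [-0.046,0,0.0141,0,0,0],
    [-0.092,0,0.0283,0,0,0],
    [-0.137,0,0.042,0,0,0],
    [-0.175,0,0.0538,0,0,0],
    [-0.2,0,0.0615,0,0,0]
  ]
}}

```text
t: 36.65
tool_pos: [0.5339, -0.0496, 0.1865]
orientation: [-0.216, 2.836, 0.033]
force: [-1.5, -0.0, 0.3]
opening: 0.012
gripper_force: 0.3
```

Call:
{"api": "arm_command", "payload": {
  "increments": [
    [-0.003,0,0.001,0,0,0],
    [-0.007,0,0.0022,0,0,0],
    [-0.01,0,0.0031,0,0,0],
    [-0.012,0,0.0037,0,0,0],
    [-0.012,0,0.0037,0,0,0]
  ]
}}

```text
t: 37.28
tool_pos: [0.5358, -0.0492, 0.1865]
orientation: [-0.216, 2.836, 0.032]
force: [0.2, 0.1, 0.4]
opening: 0.0123
gripper_force: 0.1
```

Call:
{"api": "arm_command", "payload": {
  "increments": [
    [-0.002,0,0.0006,0,0,0],
    [-0.004,0,0.0012,0,0,0],
    [-0.006,0,0.0018,0,0,0],
    [-0.006,0,0.0018,0,0,0],
    [-0.006,0,0.0018,0,0,0]
  ]
}}

```text
t: 37.9
tool_pos: [0.5371, -0.049, 0.1865]
orientation: [-0.216, 2.836, 0.032]
force: [-0.9, 0.8, -0.5]
opening: 0.0124
gripper_force: 0.1
```

```bash
python3 -c "
from h import *
st()"
```

```text
t 37.9 tip stop xy mm [ -52.2 -184.1] tipz 8.7 open 12.4 Fstop [-0.79  0.92 -0.49] zax [ 0.291  0.045 -0.956] tooly yaw rel ey -0.0004
```

Call:
{"api": "arm_command", "payload": {
  "increments": [
    [-0.002,0,0.0006,0,0,0],
    [-0.004,0,0.0012,0,0,0],
    [-0.006,0,0.0018,0,0,0],
    [-0.008,0,0.0025,0,0,0],
    [-0.008,0,0.0025,0,0,0]
  ]
}}

```text
t: 38.52
tool_pos: [0.5388, -0.0488, 0.1865]
orientation: [-0.216, 2.836, 0.032]
force: [-0.7, -0.0, 0.5]
opening: 0.0122
gripper_force: 0.1
```

Call:
{"api": "arm_command", "payload": {
  "increments": [
    [-0.002,0,0.0006,0,0,0],
    [-0.004,0,0.0012,0,0,0],
    [-0.006,0,0.0018,0,0,0],
    [-0.006,0,0.0018,0,0,0],
    [-0.006,0,0.0018,0,0,0]
  ]
}}

```text
t: 39.15
tool_pos: [0.54, -0.0486, 0.1865]
orientation: [-0.216, 2.835, 0.033]
force: [0.1, -0.5, -0.5]
opening: 0.012
gripper_force: 0.1
```

Call:
{"api": "arm_command", "payload": {
  "increments": [
    [-0.002,0,0.0006,0,0,0],
    [-0.004,0,0.0012,0,0,0],
    [-0.006,0,0.0018,0,0,0],
    [-0.006,0,0.0018,0,0,0],
    [-0.006,0,0.0018,0,0,0]
  ]
}}

```text
t: 39.78
tool_pos: [0.541, -0.0484, 0.1864]
orientation: [-0.216, 2.836, 0.033]
force: [-4.9, -1.1, 2.1]
opening: 0.0118
gripper_force: 2.3
```

Call:
{"api": "arm_command", "payload": {
  "increments": [
    [-0.002,0,0.0006,0,0,0],
    [-0.004,0,0.0012,0,0,0],
    [-0.005,0,0.0015,0,0,0],
    [-0.005,0,0.0015,0,0,0],
    [-0.005,0,0.0015,0,0,0]
  ]
}}

```text
t: 40.4
tool_pos: [0.5416, -0.0484, 0.1863]
orientation: [-0.217, 2.838, 0.033]
force: [-10.3, -2.7, 7.7]
opening: 0.012
gripper_force: 5.8
```

Call:
{"api": "arm_command", "payload": {
  "increments": [
    [0.0765,0,-0.0235,0,0,0],
    [0.018,0,-0.215,0,0,0],
    [-0.041,0,-0.406,0,0,0],
    [-0.3145,0,-0.365,0,0.095,0],
    [-0.3145,0,-0.365,0,0.095,0]
  ]
}}

```text
t: 41.02
tool_pos: [0.5829, -0.042, 0.2766]
orientation: [-0.239, 3.132, -0.003]
force: [0.2, -0.7, -0.7]
opening: 0.0122
gripper_force: 0.0
```

Call:
{"api": "arm_command", "payload": {
  "increments": [
    [0,0,0,0,0,0],
    [-0.21,-0.5135,0.041,-0.095,0,0],
    [-0.21,-0.5135,0.041,-0.095,0,0],
    [-0.21,-0.5135,0.041,-0.095,0,0],
    [-0.21,-0.5135,0.041,-0.095,0,0]
  ],
  "fingers": 1
}}

```text
t: 41.65
tool_pos: [0.6371, -0.1376, 0.2661]
orientation: [0.233, -3.077, -0.462]
force: [-0.9, 0.8, 0.4]
opening: 0.0004
gripper_force: 0.0
```

```bash
python3 -c "
from h import *
st()"
```

```text
t 41.65 tip stop xy mm [ -21.4 -232.3] tipz 88.3 open 0.4 Fstop [-0.73  0.92  0.45] zax [-0.043  0.29  -0.956] tooly yaw rel ey -0.0016
```

Call:
{"api": "arm_command", "payload": {
  "increments": [
    [0,-0.05,0.16,0,0,0],
    [0,-0.1,0.32,0,0,0],
    [0,-0.113,0.368,0,0,0],
    [0,-0.113,0.368,0,0,0],
    [0,-0.113,0.368,0,0,0]
  ]
}}

```text
t: 42.28
tool_pos: [0.6383, -0.1373, 0.1917]
orientation: [0.236, -3.079, -0.461]
force: [0.1, -0.2, 0.7]
opening: 0.0006
gripper_force: 0.0
```

Call:
{"api": "arm_command", "payload": {
  "increments": [
    [0,0.035,0.0108,0,0,0],
    [0,0.07,0.0215,0,0,0],
    [0,0.105,0.0323,0,0,0],
    [0,0.135,0.0415,0,0,0],
    [0,0.155,0.0477,0,0,0]
  ]
}}

```text
t: 42.9
tool_pos: [0.6326, -0.1049, 0.1896]
orientation: [0.235, -3.075, -0.462]
force: [-0.4, -0.5, 1.6]
opening: 0.0002
gripper_force: 0.3
```

Call:
{"api": "arm_command", "payload": {
  "increments": [
    [0,0.004,0.0012,0,0,0],
    [0,0.008,0.0025,0,0,0],
    [0,0.012,0.0037,0,0,0],
    [0,0.012,0.0037,0,0,0],
    [0,0.012,0.0037,0,0,0]
  ]
}}

```text
t: 43.52
tool_pos: [0.6323, -0.103, 0.1895]
orientation: [0.234, -3.076, -0.462]
force: [0.6, -0.3, -0.4]
opening: 0.0004
gripper_force: 0.2
```

```bash
python3 -c "
from h import *
st()"
```

```text
t 43.52 tip stop xy mm [ -21.1 -197.2] tipz 11.7 open 0.4 Fstop [ 0.51 -0.4  -0.42] zax [-0.045  0.291 -0.956] tooly yaw rel ey -0.0006
```

Call:
{"api": "arm_command", "payload": {
  "increments": [
    [0,0.004,0.0012,0,0,0],
    [0,0.007,0.0022,0,0,0],
    [0,0.01,0.0031,0,0,0],
    [0,0.012,0.0037,0,0,0],
    [0,0.012,0.0037,0,0,0]
  ]
}}

```text
t: 44.15
tool_pos: [0.6319, -0.1004, 0.1896]
orientation: [0.235, -3.076, -0.462]
force: [1.1, -0.7, 0.5]
opening: 0.0005
gripper_force: 0.1
```

Call:
{"api": "arm_command", "payload": {
  "increments": [
    [0,0.002,0.0006,0,0,0],
    [0,0.004,0.0012,0,0,0],
    [0,0.006,0.0018,0,0,0],
    [0,0.007,0.0022,0,0,0],
    [0,0.007,0.0022,0,0,0]
  ]
}}

```text
t: 44.78
tool_pos: [0.6317, -0.099, 0.1896]
orientation: [0.235, -3.076, -0.462]
force: [0.3, -0.5, -0.6]
opening: 0.0006
gripper_force: 0.1
```

Call:
{"api": "arm_command", "payload": {
  "increments": [
    [0,0.002,0.0006,0,0,0],
    [0,0.004,0.0012,0,0,0],
    [0,0.005,0.0016,0,0,0],
    [0,0.006,0.0018,0,0,0],
    [0,0.006,0.0018,0,0,0]
  ]
}}

```text
t: 45.4
tool_pos: [0.6315, -0.0977, 0.1896]
orientation: [0.235, -3.076, -0.462]
force: [0.3, -0.6, -1.1]
opening: 0.0003
gripper_force: 0.1
```

Call:
{"api": "arm_command", "payload": {
  "increments": [
    [0,0.002,0.0006,0,0,0],
    [0,0.004,0.0012,0,0,0],
    [0,0.006,0.0018,0,0,0],
    [0,0.006,0.0018,0,0,0],
    [0,0.006,0.0018,0,0,0]
  ]
}}

```text
t: 46.02
tool_pos: [0.6313, -0.0965, 0.1896]
orientation: [0.235, -3.076, -0.462]
force: [-0.2, 0.5, -1.0]
opening: 0.0005
gripper_force: 0.0
```

Call:
{"api": "arm_command", "payload": {
  "increments": [
    [0,0.002,0.0006,0,0,0],
    [0,0.004,0.0012,0,0,0],
    [0,0.005,0.0016,0,0,0],
    [0,0.005,0.0016,0,0,0],
    [0,0.005,0.0016,0,0,0]
  ]
}}

```text
t: 46.65
tool_pos: [0.6311, -0.0955, 0.1896]
orientation: [0.235, -3.076, -0.462]
force: [-0.0, -0.5, 0.0]
opening: 0.0007
gripper_force: 0.3
```

Call:
{"api": "arm_command", "payload": {
  "increments": [
    [0,0.002,0.0006,0,0,0],
    [0,0.004,0.0012,0,0,0],
    [0,0.006,0.0018,0,0,0],
    [0,0.006,0.0018,0,0,0],
    [0,0.006,0.0018,0,0,0]
  ]
}}

```text
t: 47.28
tool_pos: [0.6311, -0.0949, 0.1898]
orientation: [0.234, -3.077, -0.461]
force: [0.7, -4.7, 0.3]
opening: 0.0004
gripper_force: 2.6
```

Call:
{"api": "arm_command", "payload": {
  "increments": [
    [0,0.002,0.0006,0,0,0],
    [0,0.004,0.0012,0,0,0],
    [0,0.006,0.0018,0,0,0],
    [0,0.006,0.0018,0,0,0],
    [0,0.006,0.0018,0,0,0]
  ]
}}

```text
t: 47.9
tool_pos: [0.631, -0.0945, 0.1901]
orientation: [0.234, -3.078, -0.458]
force: [0.2, -9.1, 1.6]
opening: 0.0005
gripper_force: 4.6
```

Call:
{"api": "arm_command", "payload": {
  "increments": [
    [0,-0.0574,-0.0176,0,0,0],
    [0,0.0014,-0.209,0,0,0],
    [0,0.0602,-0.4,0,0,0],
    [0,0.3337,-0.359,0.095,0,0],
    [0,0.3337,-0.359,0.095,0,0]
  ]
}}

```text
t: 48.52
tool_pos: [0.6244, -0.0483, 0.2796]
orientation: [-0.243, 3.129, -0.005]
force: [-0.5, 0.3, -0.8]
opening: 0.0004
gripper_force: 0.0
```

Call:
{"api": "arm_command", "payload": {
  "increments": [
    [0,0,0,0,0,0],
    [0.5435,0.1975,0.041,0,-0.095,0],
    [0.5435,0.1975,0.041,0,-0.095,0],
    [0.5435,0.1975,0.041,0,-0.095,0],
    [0.5435,0.1975,0.041,0,-0.095,0]
  ],
  "fingers": 0.74
}}

```text
t: 49.15
tool_pos: [0.5107, -0.0289, 0.2699]
orientation: [-0.214, 2.836, 0.034]
force: [0.3, 0.2, 0.1]
opening: 0.0122
gripper_force: 0.0
```

```bash
python3 -c "
from h import *
st();c=snap('top')
cv2.imwrite('pics/t7.png',cv2.resize(c['image'][185:310,235:435,::-1],None,fx=4,fy=4,interpolation=cv2.INTER_CUBIC))"
```

```text
t 49.15 tip stop xy mm [ -75.3 -160.1] tipz 92.1 open 12.2 Fstop [0.3  0.19 0.1 ] zax [ 0.291  0.046 -0.956] tooly yaw rel ey -0.0019
```

Call:
{"api": "arm_command", "payload": {
  "increments": [
    [0.05,0,0.16,0,0,0],
    [0.1,0,0.32,0,0,0],
    [0.122,0,0.397,0,0,0],
    [0.122,0,0.397,0,0,0],
    [0.122,0,0.397,0,0,0]
  ]
}}

```text
t: 49.82
tool_pos: [0.5122, -0.0286, 0.188]
orientation: [-0.216, 2.834, 0.032]
force: [-0.1, -0.3, 1.3]
opening: 0.012
gripper_force: 0.0
```

Call:
{"api": "arm_command", "payload": {
  "increments": [
    [-0.03,0,0.0092,0,0,0],
    [-0.06,0,0.0185,0,0,0],
    [-0.09,0,0.0277,0,0,0],
    [-0.115,0,0.0354,0,0,0],
    [-0.115,0,0.0354,0,0,0]
  ]
}}

```text
t: 50.45
tool_pos: [0.535, -0.0245, 0.1866]
orientation: [-0.217, 2.835, 0.033]
force: [0.3, -0.6, -0.2]
opening: 0.0121
gripper_force: 0.0
```

Call:
{"api": "arm_command", "payload": {
  "increments": [
    [-0.003,0,0.0009,0,0,0],
    [-0.006,0,0.0018,0,0,0],
    [-0.009,0,0.0028,0,0,0],
    [-0.009,0,0.0028,0,0,0],
    [-0.009,0,0.0028,0,0,0]
  ]
}}

```text
t: 51.08
tool_pos: [0.5365, -0.0244, 0.1866]
orientation: [-0.216, 2.836, 0.032]
force: [-0.6, -0.3, -0.0]
opening: 0.0119
gripper_force: 0.0
```

```bash
python3 -c "
from h import *
st()"
```

```text
t 51.08 tip stop xy mm [ -49.1 -159.7] tipz 8.8 open 11.9 Fstop [-0.68 -0.23 -0.01] zax [ 0.291  0.045 -0.956] tooly yaw rel ey -0.0004
```

Call:
{"api": "arm_command", "payload": {
  "increments": [
    [-0.002,0,0.0006,0,0,0],
    [-0.004,0,0.0012,0,0,0],
    [-0.006,0,0.0018,0,0,0],
    [-0.007,0,0.0022,0,0,0],
    [-0.007,0,0.0022,0,0,0]
  ]
}}

```text
t: 51.7
tool_pos: [0.5375, -0.0242, 0.1864]
orientation: [-0.217, 2.837, 0.033]
force: [-5.7, -1.5, 4.9]
opening: 0.0119
gripper_force: 3.3
```

Call:
{"api": "arm_command", "payload": {
  "increments": [
    [-0.002,0,0.0006,0,0,0],
    [-0.003,0,0.0009,0,0,0],
    [-0.004,0,0.0012,0,0,0],
    [-0.004,0,0.0012,0,0,0],
    [-0.004,0,0.0012,0,0,0]
  ]
}}

```text
t: 52.32
tool_pos: [0.5379, -0.0241, 0.1862]
orientation: [-0.217, 2.838, 0.033]
force: [-11.1, -2.3, 6.9]
opening: 0.0121
gripper_force: 5.3
```

Call:
{"api": "arm_command", "payload": {
  "increments": [
    [0.08,0,-0.0246,0,0,0],
    [0.15,0,-0.05,0,0,0],
    [0.09,0,-0.25,0,0,0],
    [0.2,0,-0.45,0,0,0],
    [0.48,0,-0.5,0,0,0]
  ]
}}

```text
t: 52.95
tool_pos: [0.4209, -0.043, 0.2585]
orientation: [-0.218, 2.827, 0.028]
force: [-0.8, 0.6, 0.4]
opening: 0.0124
gripper_force: 0.0
```

Call:
{"api": "arm_command", "payload": {
  "increments": [
    [0.25,0,-0.1,0,0,0],
    [0.45,0,-0.2,0,0,0],
    [0.45,0,-0.2,0,0,0],
    [0.45,0,-0.2,0,0,0],
    [0.45,0,-0.2,0,0,0]
  ]
}}

```text
t: 53.58
tool_pos: [0.3253, -0.0575, 0.2653]
orientation: [-0.217, 2.842, 0.037]
force: [0.1, -0.7, 0.0]
opening: 0.0121
gripper_force: 0.0
```

```bash
python3 -c "
from h import *
st();c=snap('top');d=snap('side')
a=cv2.resize(c['image'][185:310,235:435,::-1],(800,500),interpolation=cv2.INTER_CUBIC)[:320,:560]
b=cv2.resize(d['image'][180:330,240:400,::-1],None,fx=3,fy=3,interpolation=cv2.INTER_CUBIC)[:280,:480]
o=np.zeros((600,560,3),np.uint8);o[:320]=a;o[320:,:480]=b
cv2.imwrite('pics/f.png',o)"
```

```text
t 53.58 tip stop xy mm [-264.  -159.6] tipz 87.2 open 12.1 Fstop [-0.   -0.72  0.04] zax [ 0.284  0.047 -0.958] tooly yaw rel ey 0.0003
```

View pics/f.png

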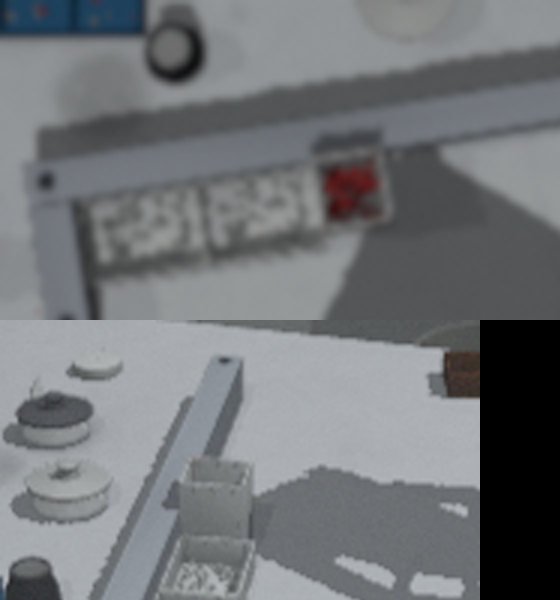

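The final view shows all three boxes in a square, gap-free row on the long bar: low boxes at (90–320, 165–275), tall box at (322–390, 150–225). The stop's corner screw is still at (45,181). Handing in.

```bash
python3 -c "
from plant import *
print(close_job())"
```

```text
the job is handed in; nothing more can be done
None
```

The job is handed in: both low boxes, then the tall box, stand in a square row in the stop's corner, each pressed home with about 9–11 N, and no gaps or movement of the stop showed in the last pictures (53.6 s of 72 s used; no verdict came back).

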